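# Open the rock-sugar jar braced in the drying rack

### The arm

A 7-joint arm with a two-finger parallel gripper is mounted at the origin on the work surface. World frame = base frame: x ahead of the robot, y to its left, z up, the work surface at z = 0. Lengths are in m, angles in rad, forces in N, time in s.
With the tool pointing down it reaches from about 0.425 to 0.875 m from the base axis. Payload 8.4 kg.
Tool frame: the origin (TCP) lies at the very end of the fingers, on their centre line; the grasp point (between the pads) lies 19 mm behind it; z points along the fingers, y is the direction in which the jaws open and shut (so a half turn about z gives the same grasp; the last joint's range is limited). The gripper opens to 85 mm and grips with 20 to 120 N. Pads are 22 mm wide; open, the fingers measure 114 mm over their backs; the gripper's body (76 mm by 85 mm) begins 54 mm behind the grasp point. The pads swing forward as they close: fully open they stand 13 mm farther back than shut.
Start: joints at [1.009, 0.333, 0.04, 1.465, -0.013, 1.343, -0.059], TCP at [0.29, -0.582, 0.231] pointing down, gripper open.
Joint ranges: [-2.58, 2.58], [-0.38, 2.09], [-1.3, 1.39], [0.25, 2.4], [-1.5, 4.64], [0.08, 2.09], [-2.65, 2.65]. Speed limits (rad/s): [2.22, 2.22, 2.79, 2.79, 3.14, 3.14, 3.14].

### API

Orientations are given as a 3x3 rotation matrix whose columns are the frame's x, y, z axes.
In Python, from station import r, read_camera, camera_info, finder gives the robot as it stands.
- The arm moves only by the tool apply_moves, never from a script. Its argument "deltas" is a list that holds one entry, the list of rows, each a list of 5 numbers: the gripper command: -1 is fully open, 1 is shut, values between are in proportion, then the shift along the world's x, y, z normalised to -1 to 1, where 1 is 30 mm, then the turn about the world's z normalised to -1 to 1, where 1 is 0.1 rad. A call has 1 to 20 rows; each row shifts and turns the pose as measured when the row begins; what a row does not reach is not made up. A row lasts 1/12 s, in which the tool goes at most 41.7 mm and 7.16 degrees, less where a joint would pass 70% of its speed; a pose out of reach is approached as far as the arm can. A call with a number of a shift or a turn outside -1 to 1 is refused whole. A call with a gripper value outside its range is refused whole. The fingers move at their own pace and stop on an object; the grip force is fixed at half the most. Time passes only in rows, so rows that do not move let the fingers close. It gives the time, the measured TCP pose, the force and the opening at its end, in the units of the state.
- r.get_obs(): the state, without advancing time (a new reading comes with each control period).
- read_camera(name): name is "scene" or "top" or "wrist"; returns the picture (400x640x3 uint8, blue, green, red); there is no depth.
- camera_info(name): a dict with "fx", "fy", "cx", "cy" (pixels), "T" (4x4, takes a point from camera to world coordinates); the wrist camera has in their place "hand_eye" (4x4, takes a point from camera to tool coordinates, whose origin is the TCP and whose axes are the flange's). Camera axes: x right, y up, looking along -z (the intrinsics and any distortion apply to the point x, -y, -z); pixel columns grow to the right and rows downward; lengths in m; the calibration is good to about 2 mm. The wrist camera is an equidistant fisheye: a pixel r from the principal point sees the ray r / f radians off the axis. A picture is of the moment at which its call begins: read the wrist's pose just before it. camera_info takes no time and is no camera call.
- r.hand_in(): hands the job in, once; it reports no verdict.
Trained networks look in the newest picture that a camera, given by its name, has taken for a name from the list of things; names that differ only in an ending like _2 or _b are one class to them, and where a whole thing is asked for, a point or a joint stands for the part that bears it (a point fixed in the world has none). Each returns a list of dicts, best first, with "p" (0 to 1); they miss things now and then, are a little off and sometimes report something else, mostly with a low value. They report only what shows in the picture. A call takes as long as a camera call. They do not tell look-alikes from the thing itself.
- finder.spot_in(camera, query): "extent" ([left, top, right, bottom] as shares, 0 to 1, of the picture: columns of its width, rows of its height, round what is visible of it).
- finder.trace(camera, query): "pixels" (400x640 bool, what is visible of it) and "extent" ([left, top, right, bottom] as shares, 0 to 1, of the picture: columns of its width, rows of its height, round what is visible of it).
The state is a dict: "clock": time; "joint_pos": joint angles; "qd": joint speeds; "tau": joint torques, N m; "position": TCP position; "tool_rot": TCP orientation; "ft_force": force on the tool from outside, world axes, zero at the start; "torque": the same for the moment, N m; "gripper_width": finger opening in m.
Only numpy, scipy, OpenCV 4.12 (cv2) and the standard library are available. Lean on these libraries where they do the work, as an engineer would, in place of code of your own. Each camera call takes 0.05 s, during which the arm holds its last target.

### The job

The cap of the square sugar jar is tight, so stand the closed jar upright on the floor of the square pocket in the drying rack's flap, where it cannot turn. Then twist the yellow cap counter-clockwise (seen from above) until it comes loose and lift it straight up, leaving the jar standing in the pocket. Finish while still holding the cap level, in the gripper, two to five centimetres clear above the jar's mouth, and leave the cup, the small bowl and the colander where they are.

Things in the scene. Friction and masses are not known exactly. Their poses are not given: they have to be found in the camera images.
- jar_foot (a point): Clear square jar of pale and amber rock sugar, loose, about 0.35 kg. This point: centre of its underside; z up the jar, x and y parallel to its sides. Body 68 x 68 mm, 72 mm high, then a round neck 42 mm wide up to the mouth at 100 mm; 114 mm tall with the cap on. It can be carried by its closed cap. On the open worktop it turns along with the cap.
- cap_center (a point): Round yellow twist-off cap, 62 mm in diameter, 30 mm high, 30 g, rigid. This point: its centre, half-way up; the lower rim is 15 mm below. A black mark on top runs from the centre along its x axis. On the closed jar the point is 99 mm above the jar's underside, and 12 mm is free between the cap's lower rim and the jar's shoulder.
- cap: The same cap; origin at the centre of its lower rim. Its angle = its yaw minus the jar's: 0 is closed against a stop, it starts at 0.02 to 0.2 rad. Two lugs hold it, pressed by a sprung seal (10 N; 0.3 N m to turn); it does not rise as it turns. Counter-clockwise from above, they let go at about 0.9 rad, it springs up 1.5 mm and lifts straight off; a stop ends the turn at about 2.2 rad.
- pocket (a point): Centre of the floor of the square pocket in the white flap on the robot's side of the drying rack, 6 mm above the worktop; z up, x and y parallel to its walls. 74 x 74 mm inside, straight walls to 30 mm above the floor, then a 45-degree lead-in, 94 mm wide at its top, 40 mm above the floor. The jar fits in any of four quarter turns.
- rack: The white drying rack, fixed; origin on the worktop under the pocket's centre, axes as the pocket's. From 85 mm along its +x: its tray with two upturned bowls, up to 100 mm high; at 200 mm along +x and 145 mm along +y a cylinder of chopsticks, up to 230 mm high.
- cup: Bystander: stainless steel cup, 70 mm in diameter and 70 mm high, loose on the worktop; origin at the centre of its underside.
- dip_bowl: Bystander: small blue bowl, 84 mm in diameter and 32 mm high, loose on the worktop; origin at the centre of its underside.
- colander: Bystander: red plastic colander, 180 mm in diameter and 70 mm high, loose on the worktop; origin at the centre of its underside.
Things that resemble listed ones, but are neither listed nor needed, are in the scene too. What is shaped like the part that bears jar_foot but red is not meant.

How it is judged:
By the outcome, as a careful person would: the job done as asked, in the order asked, and still so for the second after the job is handed in, while the arm keeps its last pose, push and grip.
It also fails if it takes over 51 s, if anything falls off the work surface, if the arm or the gripper's body presses on something with over 40 N, if the wrist force passes 120 N, or if a joint passes its speed limit or range.

## Working session

There is one attempt and no reset: what is moved stays moved. The work goes in short steps, Python scripts to look and compute and a tool call to move; the robot and the scene stay as the last step left them, time stands still between calls to the robot, and variables do not carry over. Pictures are saved under pics/ and viewed, and the job is handed in when it is done.

Besides the shell and the picture viewer there is one more tool, called after "Call:" by a JSON object that holds its "fn" and its "kwargs". apply_moves: Moves the arm, as the interface text tells. Its arguments: {"type":"object","properties":{"deltas":{"type":"array"}},"required":["deltas"]}

```bash
mkdir -p pics; ls
python3 - <<'E'
from station import r, read_camera, camera_info, finder
import cv2, numpy as np
o=r.get_obs(); print(o)
for c in ["scene","top","wrist"]:
    im=read_camera(c); cv2.imwrite(f"pics/{c}0.png",im)
    i=camera_info(c); print(c,{k:np.round(v,4).tolist() if not isinstance(v,str) else v for k,v in i.items()})
print(r.get_obs()["clock"])
E
```

```text
pics
{'clock': 0.0, 'joint_pos': array([ 1.00878847,  0.33392458,  0.03987336,  1.46629399, -0.01339599,
        1.34326909, -0.05851126]), 'qd': array([ 0.00069304,  0.00027234, -0.0006528 , -0.00125179,  0.00096458,
        0.0004283 ,  0.00072573]), 'tau': array([ 6.47287616e-04, -6.58548117e+01,  1.36582855e+00, -4.05559516e+01,
        1.68894563e-02,  1.26328849e-02,  3.41893929e-05]), 'position': array([ 0.28996989, -0.58122673,  0.23040129]), 'tool_rot': array([[ 8.94814639e-01,  4.46437090e-01, -8.28354357e-04],
       [ 4.46437844e-01, -8.94813547e-01,  1.40273957e-03],
       [-1.14987727e-04, -1.62500064e-03, -9.99998673e-01]]), 'ft_force': array([-0.35849489, -0.91647245,  0.61857451]), 'torque': array([ 0.02996424,  0.03402256, -0.00740919]), 'gripper_width': 0.08509981696678602}
scene {'fx': 518.2542, 'fy': 518.2542, 'cx': 315.2967, 'cy': 183.347, 'T': [[-0.5346, -0.5185, 0.6673, 1.6072], [0.8447, -0.3049, 0.4399, 0.8086], [-0.0247, 0.7989, 0.601, 1.0705], [0.0, 0.0, 0.0, 1.0]]}
top {'fx': 461.6131, 'fy': 461.6131, 'cx': 321.0073, 'cy': 198.254, 'T': [[0.0815, 0.9715, -0.2225, 0.2898], [-0.9967, 0.0803, -0.0145, 0.073], [0.0038, 0.223, 0.9748, 1.2393], [0.0, 0.0, 0.0, 1.0]]}
wrist {'fx': 309.7069, 'fy': 309.7069, 'cx': 314.3247, 'cy': 204.4449, 'hand_eye': [[-0.0002, 0.9539, 0.3001, 0.0763], [1.0, 0.0001, 0.0003, -0.0009], [0.0003, 0.3001, -0.9539, -0.1406], [0.0, 0.0, 0.0, 1.0]]}
0.15
```

View pics/scene0.png

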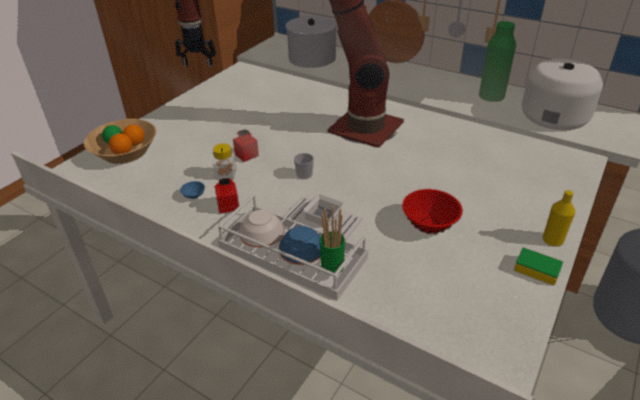

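View pics/top0.png

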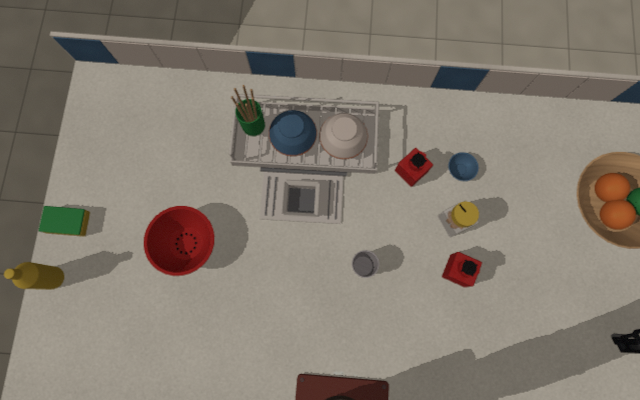

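View pics/wrist0.png

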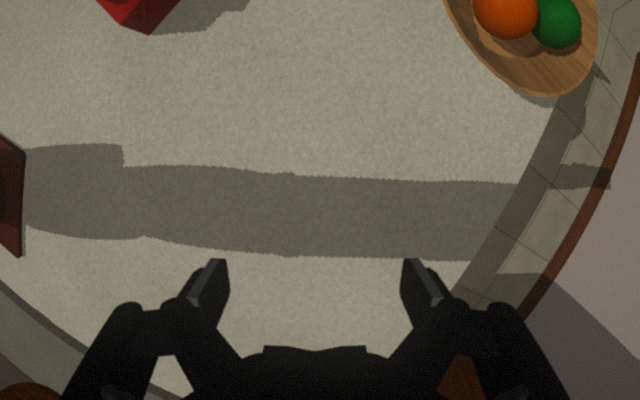

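The top view shows the yellow-capped jar at about (463,214), the pocket at about (300,199), the cup at (365,263), the blue bowl at (464,166) and the colander at (180,240). There are two red look-alike jars at (413,166) and (462,268). Next I localise the jar and pocket from the two fixed cameras.

```bash
cat > h.py <<'E'
from station import r, read_camera, camera_info, finder
import cv2, numpy as np
def ray(c,u,v,obs=None):
    i=camera_info(c)
    if c=="wrist":
        o=obs or r.get_obs(); M=np.eye(4); M[:3,:3]=o["tool_rot"]; M[:3,3]=o["position"]
        T=M@np.array(i["hand_eye"])
        du,dv=u-i["cx"],v-i["cy"]; rr=np.hypot(du,dv); th=rr/i["fx"]
        d=np.array([np.sin(th)*du/max(rr,1e-9),-np.sin(th)*dv/max(rr,1e-9),-np.cos(th)])
    else:
        T=np.array(i["T"]); k=i.get("dist")
        d=np.array([(u-i["cx"])/i["fx"],-(v-i["cy"])/i["fy"],-1.])
    return T[:3,3],T[:3,:3]@d
def onz(c,u,v,z,obs=None):
    p,d=ray(c,u,v,obs); return p+d*(z-p[2])/d[2]
def proj(c,P,obs=None):
    i=camera_info(c)
    if c=="wrist":
        o=obs or r.get_obs(); M=np.eye(4); M[:3,:3]=o["tool_rot"]; M[:3,3]=o["position"]
        T=M@np.array(i["hand_eye"])
    else: T=np.array(i["T"])
    q=(np.asarray(P)-T[:3,3])@T[:3,:3]
    if c=="wrist":
        x,y,z=q[...,0],-q[...,1],-q[...,2]; rr=np.hypot(x,y); th=np.arctan2(rr,z)
        return np.stack([i["cx"]+i["fx"]*th*x/rr, i["cy"]+i["fy"]*th*y/rr],-1)
    return np.stack([i["cx"]-i["fx"]*q[...,0]/q[...,2], i["cy"]+i["fy"]*q[...,1]/q[...,2]],-1)
E
python3 - <<'E'
from h import *
print(camera_info("top").keys(),camera_info("wrist").keys())
S=np.array([640,400,640,400])
for c in ["top","scene"]:
    for q in ["cap_center","jar_foot","rack"]:
        for d in finder.spot_in(c,q)[:3]:
            e=np.array(d["extent"])*S; print(c,q,round(d["p"],2),np.round(e,1))
for (u,v),z in [((463,214),.114),((300,199),.01),((365,263),.07),((464,166),.03),((413,160),.11),((468,268),.11),((180,240),.07)]: print(u,v,np.round(onz("top",u,v,z),3))
im=cv2.imread("pics/top0.png"); 
cv2.imwrite("pics/topz.png",np.hstack([cv2.resize(im[160:230,255:350],None,fx=4,fy=4,interpolation=3),cv2.resize(im[180:250,420:515],None,fx=4,fy=4,interpolation=3)]))
E
```

```text
dict_keys(['fx', 'fy', 'cx', 'cy', 'T']) dict_keys(['fx', 'fy', 'cx', 'cy', 'hand_eye'])
top cap_center 0.91 [453.8 202.6 475.8 226.7]
top jar_foot 0.98 [393.  149.8 432.6 185.5]
top jar_foot 0.96 [438.8 206.8 466.7 239.3]
top jar_foot 0.89 [444.2 252.  482.5 288.2]
top rack 0.73 [436.8 207.1 480.  237.4]
top rack 0.66 [231.1  86.  382.  225.1]
scene cap_center 0.57 [209.2 145.9 232.8 157.9]
scene jar_foot 0.77 [214.6 177.5 239.4 218.4]
scene jar_foot 0.76 [232.5 127.  258.4 161.7]
scene jar_foot 0.59 [214.8 153.8 237.2 178.5]
scene rack 0.77 [216.8 195.9 368.1 302.1]
scene rack 0.38 [404.8 189.  462.2 235.7]
463 214 [ 0.536 -0.265  0.114]
300 199 [0.564 0.148 0.01 ]
365 263 [ 0.399 -0.034  0.07 ]
464 166 [ 0.688 -0.291  0.03 ]
413 160 [ 0.667 -0.137  0.11 ]
468 268 [ 0.404 -0.28   0.11 ]
180 240 [0.419 0.439 0.07 ]
```

View pics/topz.png

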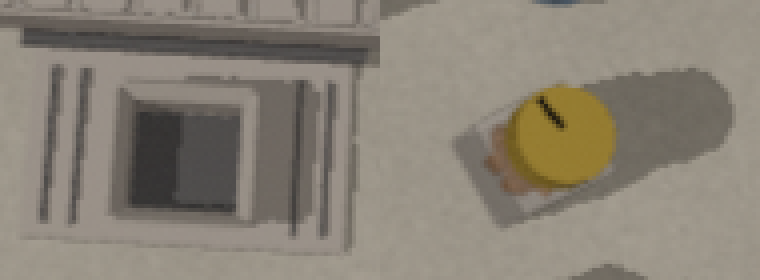

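Rough poses: jar at about (0.536,-0.267) with yaw about 0.6, pocket at about (0.564,0.148) with yaw about 0.04. I'll move above the jar for a wrist view.

Call:
{"fn": "apply_moves", "kwargs": {"deltas": [[[-1,0.75,0.95,0,0],[-1,0.75,0.95,0,0],[-1,0.75,0.95,0,0],[-1,0.75,0.95,0,0],[-1,0.75,0.95,0,0],[-1,0.75,0.95,0,0],[-1,0.75,0.95,0,0],[-1,0.75,0.95,0,0],[-1,0.75,0.95,0,0],[-1,0.75,0.95,0,0],[-1,0.75,0.95,0,0],[-1,0,0,0,0],[-1,0,0,0,0]]]}}

```text
clock: 1.53
position: [0.5417, -0.2518, 0.2323]
tool_rot: [[0.898, 0.441, 0.0], [0.441, -0.898, -0.002], [-0.001, 0.002, -1.0]]
ft_force: [-1.2, -1.0, -1.2]
gripper_width: 0.0856
```

Run:
```python
from h import *
o=r.get_obs(); im=read_camera("wrist"); cv2.imwrite("pics/w1.png",im)
print(o["clock"],o["position"],o["joint_pos"],o["gripper_width"],o["ft_force"])
S=np.array([640,400,640,400])
for q in ["cap_center","jar_foot"]:
    for d in finder.trace("wrist",q)[:3]:
        e=np.array(d["extent"])*S; m=d["pixels"].astype(np.uint8)
        ys,xs=np.nonzero(m)
        print(q,round(d["p"],2),np.round(e,1),xs.mean(),ys.mean())
```

```text
1.5333 [ 0.54166586 -0.25183875  0.23234559] [ 0.53095858  0.23593943 -0.20375918  1.58950838  0.05107092  1.31995375
 -0.79443383] 0.08558581678430742 [-1.20346428 -0.98370344 -1.19808481]
cap_center 0.7 [299.8 169.8 366.8 243.2] 332.20399054870046 206.7193489104752
jar_foot 0.76 [238.3   0.9 324.   77.5] 280.7508445945946 34.951858108108105
jar_foot 0.72 [294.9 154.3 366.1 232.2] 327.35424836601305 169.01764705882354
jar_foot 0.64 [248.4 243.8 327.3 331. ] 290.02430555555554 287.43120659722223
```

View pics/w1.png

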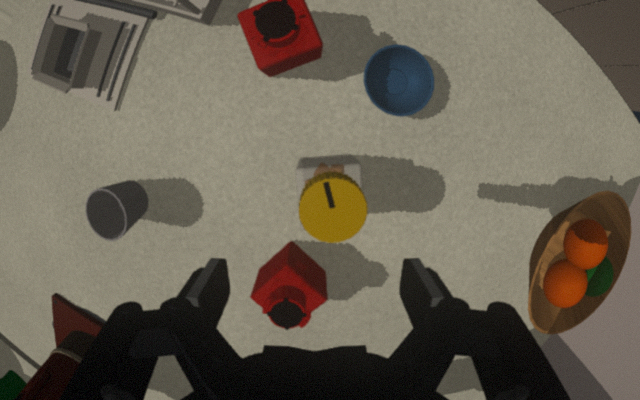

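The wrist view shows the cap at (332,207) with the mark pointing up-left, the jar body peeking out above it at (330,165), the red jars at (290,290) and (280,35), and the blue bowl at (400,80). Next I fit models to the masks.

```bash
cat >> h.py <<'E'
from scipy.optimize import minimize
def yellow(im):
    h=cv2.cvtColor(im,cv2.COLOR_BGR2HSV); return cv2.inRange(h,(20,120,60),(35,255,255))
A=np.linspace(0,2*np.pi,60,endpoint=False)
def cappts(x,y,z0): return np.concatenate([np.c_[x+.031*np.cos(A),y+.031*np.sin(A),0*A+z] for z in (z0,z0+.03)])
K=8
def hullmask(px,org,n):
    m=np.zeros((n[1]*K,n[0]*K),np.uint8)
    cv2.fillConvexPoly(m,cv2.convexHull(np.round((px-org+.5)*K).astype(np.int32)),1); return m
def fitcap(views,x0,z0=.084):
    def cost(p):
        c=0
        for cam,mask,obs in views:
            px=proj(cam,cappts(p[0],p[1],z0 if len(p)<3 else p[2]),obs)
            ys,xs=np.nonzero(mask); org=np.array([xs.min()-15,ys.min()-15]); n=np.array([xs.max()+15,ys.max()+15])-org
            a=hullmask(px,org,n); b=cv2.resize(mask[org[1]:org[1]+n[1],org[0]:org[0]+n[0]],None,fx=K,fy=K,interpolation=cv2.INTER_LINEAR)>127
            c+=1-(a&b).sum()/((a|b).sum()+1e-9)
        return c
    s=minimize(cost,x0,method="Nelder-Mead",options=dict(initial_simplex=np.vstack([x0]+[np.array(x0)+d for d in .01*np.eye(len(x0))]),xatol=1e-4,fatol=1e-5)); return s.x,s.fun
def biggest(m,near=None):
    n,l,s,c=cv2.connectedComponentsWithStats(m); k=1+np.argmax(s[1:,4]) if near is None else 1+np.argmin(np.hypot(*(c[1:]-near).T)+1e4*(s[1:,4]<30)); return ((l==k)*255).astype(np.uint8)
E
python3 - <<'E'
from h import *
o=r.get_obs()
W=cv2.imread("pics/w1.png");T=cv2.imread("pics/top0.png");Sc=cv2.imread("pics/scene0.png")
mw=biggest(yellow(W),(333,207)); mt=biggest(yellow(T),(464,214)); ms=biggest(yellow(Sc),(222,151))
for m in (mw,mt,ms): print(m.sum()//255, cv2.boundingRect(m))
x0=[.536,-.267]
print(fitcap([("wrist",mw,o)],x0),fitcap([("top",mt,None)],x0),fitcap([("scene",ms,None)],x0))
print(fitcap([("wrist",mw,o),("top",mt,None)],x0))
cv2.imwrite("pics/w1z.png",cv2.resize(W[140:260,270:400],None,fx=4,fy=4,interpolation=3))
E
```

```text
3703 (299, 172, 69, 71)
539 (451, 202, 28, 25)
243 (213, 143, 19, 17)
(array([ 0.53684966, -0.2730318 ]), np.float64(0.07526466330301718)) (array([ 0.53913796, -0.27297741]), np.float64(0.0697837458879611)) (array([ 0.53428301, -0.27733793]), np.float64(0.13103100861977324))
(array([ 0.53814573, -0.27258401]), np.float64(0.16240933597891083))
```

View pics/w1z.png

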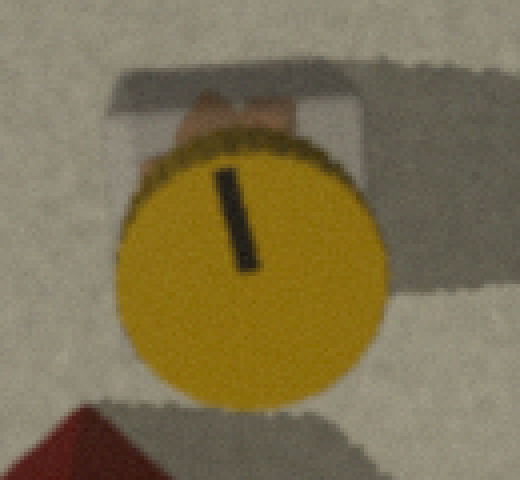

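Run:
```python
from h import *
o=r.get_obs()
f=lambda x,y,z: onz("wrist",270+x/4-.4,140+y/4-.4,z,o)
for a,b,z in [((110,112),(360,96),.072),((130,73),(357,61),0.0),((107,115),(107,200),.072),((362,97),(368,180),.072)]:
    p,q=f(*a,z),f(*b,z); d=q-p; print(np.round(p,3),np.round(q,3),np.linalg.norm(d),np.arctan2(d[1],d[0])%(np.pi/2))
p,q=f(250,270,.114),f(224,170,.114);d=q-p;print("mark",p,np.arctan2(d[1],d[0]))
# overlay model
W=cv2.imread("pics/w1.png"); T=cv2.imread("pics/top0.png")
def box(yaw,x,y):
    R=np.array([[np.cos(yaw),-np.sin(yaw)],[np.sin(yaw),np.cos(yaw)]]); c=np.array([[1,1],[-1,1],[-1,-1],[1,-1]])*.034@R.T+[x,y]
    return np.vstack([np.c_[c,np.zeros(4)],np.c_[c,np.full(4,.072)]])
out=[]
for yaw in (.56,.62):
  B=box(yaw,.5375,-.273)
  for cam,im,cr in (("wrist",W,(140,260,270,400)),("top",T,(190,250,430,495))):
    s=3 if cam=="wrist" else 6
    v=cv2.resize(im[cr[0]:cr[1],cr[2]:cr[3]],(390,360),interpolation=3); px=(proj(cam,B,o)-[cr[2],cr[0]]+.5)*[390/(cr[3]-cr[2]),360/(cr[1]-cr[0])]
    for k in (0,4): cv2.polylines(v,[px[k:k+4].astype(np.int32)],True,(0,255,0) if k else (255,0,0),1)
    out.append(v)
cv2.imwrite("pics/ov1.png",cv2.resize(np.vstack([np.hstack(out[:2]),np.hstack(out[2:])]),(650,600)))
```

```text
[ 0.55  -0.229  0.072] [ 0.581 -0.283  0.072] 0.06199534462048533 0.5214853706396259
[ 0.55  -0.232  0.   ] [ 0.584 -0.292  0.   ] 0.06928724877137825 0.5116402528158219
[ 0.549 -0.229  0.072] [ 0.53  -0.238  0.072] 0.021741121211899195 0.43852162749732937
[ 0.581 -0.284  0.072] [ 0.563 -0.295  0.072] 0.021332757891805783 0.5603379269339159
mark [ 0.54008916 -0.27056516  0.114     ] 0.7109249136556666
```

View pics/ov1.png

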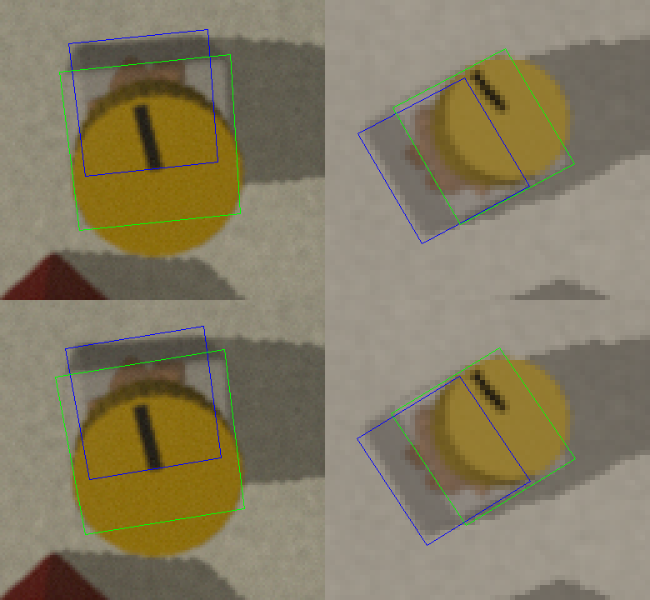

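Jar yaw is about 0.52 and the cap centre about (0.538,-0.272). I'll centre over it and start down.

Call:
{"fn": "apply_moves", "kwargs": {"deltas": [[[-1,-0.06,-0.33,-0.5,0],[-1,-0.06,-0.33,-0.5,0],[-1,0,0,-0.6,0],[-1,0,0,-0.6,0],[-1,0,0,0,0],[-1,0,0,0,0]]]}}

```text
clock: 2.18
position: [0.5314, -0.2849, 0.166]
tool_rot: [[0.905, 0.424, 0.001], [0.424, -0.905, -0.007], [-0.002, 0.007, -1.0]]
ft_force: [0.4, -1.2, 0.9]
gripper_width: 0.0858
```

Run:
```python
from h import *
o=r.get_obs(); im=read_camera("wrist"); cv2.imwrite("pics/w2.png",im)
print(o["clock"],o["position"])
```

```text
2.1833 [ 0.53143868 -0.28490216  0.16595415]
```

View pics/w2.png

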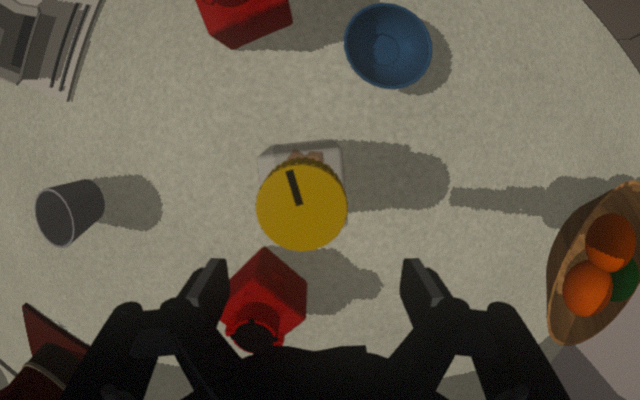

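The cap's top face is centred at about (301.5,206), and the TCP overshot in y by roughly 13 mm. I'll work out the correction.

```bash
cat >> h.py <<'E'
def capfit_wrist(im,o,near,ztop=.114,n=3):
    """circle fit of lower (unoccluded) cap outline on plane ztop"""
    m=biggest(yellow(im),near); m=cv2.morphologyEx(m,cv2.MORPH_CLOSE,np.ones((9,9)))
    c=max(cv2.findContours(m,cv2.RETR_EXTERNAL,cv2.CHAIN_APPROX_NONE)[0],key=len)[:,0,:]
    cy=c[:,1].mean(); c=c[c[:,1]>cy-3]
    P=np.array([onz("wrist",u,v,ztop,o)[:2] for u,v in c])
    s=np.linalg.lstsq(np.c_[2*P,np.ones(len(P))],(P**2).sum(1),rcond=None)[0]
    return s[:2],np.sqrt(s[2]+s[:2]@s[:2])
E
python3 - <<'E'
from h import *
o=r.get_obs(); c,R=capfit_wrist(cv2.imread("pics/w2.png"),o,(302,206)); print(c,R,c-o["position"][:2],o["qd"])
E
```

```text
[ 0.5382754  -0.27146606] 0.029942746327035284 [0.00710115 0.01354353] [-0.00805358 -0.00386958 -0.00723449 -0.01194195 -0.00210527  0.00514906
 -0.00213836]
```

Call:
{"fn": "apply_moves", "kwargs": {"deltas": [[[-1,0.1,0.2,0,0],[-1,0.08,0.15,0,0],[-1,0,0,0,0.1],[-1,0,0,0,0]]]}}

```text
clock: 2.57
position: [0.5382, -0.2748, 0.1698]
tool_rot: [[0.901, 0.433, 0.005], [0.433, -0.901, -0.01], [0.001, 0.011, -1.0]]
ft_force: [0.4, -0.1, -0.0]
gripper_width: 0.0857
```

Call:
{"fn": "apply_moves", "kwargs": {"deltas": [[[-1,0,0.1,-0.4,0],[-1,0,0,-0.5,0],[-1,0,0,-0.5,0],[-1,0,0,-0.4,0],[-1,0,0,-0.2,0],[-1,0,0,0,0],[-1,0,0,0,0]]]}}

```text
clock: 3.15
position: [0.5396, -0.2692, 0.1066]
tool_rot: [[0.9, 0.436, 0.009], [0.436, -0.9, -0.011], [0.003, 0.013, -1.0]]
ft_force: [-0.9, 0.6, 0.3]
gripper_width: 0.0855
```

Call:
{"fn": "apply_moves", "kwargs": {"deltas": [[[-1,-0.03,-0.05,-0.3,0],[-1,0,0,-0.3,0],[-1,0,0,-0.25,0],[-1,0,0,-0.1,0],[-1,0,0,0,0]]]}}

```text
clock: 3.57
position: [0.5395, -0.2712, 0.0767]
tool_rot: [[0.9, 0.436, 0.011], [0.436, -0.9, -0.012], [0.005, 0.015, -1.0]]
ft_force: [-0.4, -0.6, 0.3]
gripper_width: 0.0855
```

Run:
```python
from h import *
o=r.get_obs(); im=read_camera("wrist"); cv2.imwrite("pics/w3.png",im)
print(o["clock"],o["position"])
```

```text
3.5667 [ 0.53946706 -0.27117928  0.076738  ]
```

View pics/w3.png

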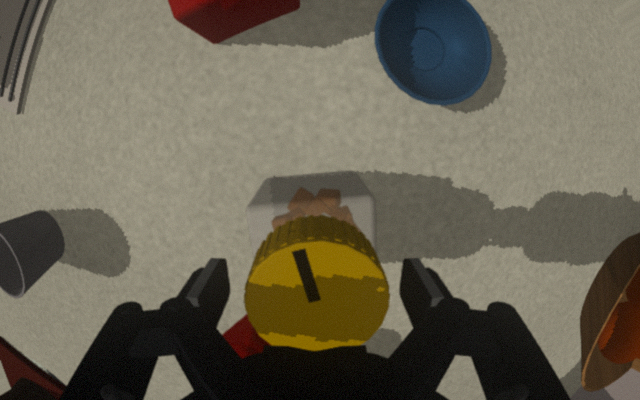

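The cap at (317,295) sits centred between the fingers. Closing.

Call:
{"fn": "apply_moves", "kwargs": {"deltas": [[[1,0,0,0,0],[1,0,0,0,0],[1,0,0,0,0],[1,0,0,0,0],[1,0,0,0,0],[1,0,0,0,0],[1,0,0,0,0],[1,0,0,0,0]]]}}

```text
clock: 4.28
position: [0.5399, -0.2716, 0.0778]
tool_rot: [[0.9, 0.436, 0.012], [0.436, -0.9, -0.012], [0.006, 0.017, -1.0]]
ft_force: [0.5, -1.1, -2.0]
gripper_width: 0.0604
```

Run:
```python
from h import *
o=r.get_obs(); im=read_camera("wrist"); cv2.imwrite("pics/w4.png",im)
print(o["clock"],o["position"],o["gripper_width"],o["ft_force"],o["torque"])
```

```text
4.2833 [ 0.53986892 -0.27163329  0.07775893] 0.06035483075686969 [ 0.46089233 -1.12989395 -1.987554  ] [-0.07457087 -0.10011833 -0.06273007]
```

View pics/w4.png

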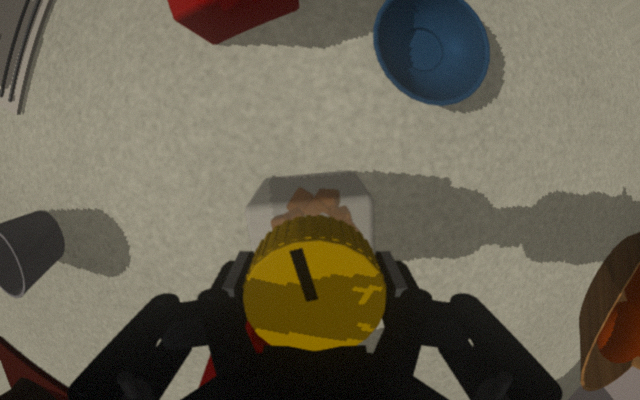

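Gripped at 60 mm. I'll lift.

Call:
{"fn": "apply_moves", "kwargs": {"deltas": [[[1,0,0,0.15,0],[1,0,0,0.4,0],[1,0,0,0.7,0],[1,0,0,0.7,0],[1,0,0,0.7,0],[1,0,0,0.7,0],[1,0,0,0.7,0],[1,0,0,0.5,0],[1,0,0,0.2,0],[1,0,0,0,0]]]}}

```text
clock: 5.17
position: [0.5357, -0.2688, 0.2308]
tool_rot: [[0.9, 0.437, 0.007], [0.437, -0.899, -0.009], [0.002, 0.011, -1.0]]
ft_force: [0.9, 0.0, -5.2]
gripper_width: 0.0602
```

Run:
```python
from h import *
o=r.get_obs(); im=read_camera("wrist"); cv2.imwrite("pics/w5.png",im)
print(o["clock"],o["position"],o["joint_pos"],o["gripper_width"],o["ft_force"],o["torque"])
v=cv2.resize(im[140:360,220:410],None,fx=3.4,fy=2.7,interpolation=3); cv2.imwrite("pics/w5z.png",cv2.resize(im[150:300,220:410],None,fx=4,fy=4,interpolation=3))
```

```text
5.1667 [ 0.53566393 -0.26878495  0.23084122] [ 0.55049226  0.23353234 -0.19339924  1.59520091  0.05233486  1.30765895
 -0.76963221] 0.06024400234732077 [ 0.90862857  0.0116379  -5.15537643] [ 0.05265282 -0.06077056  0.01905296]
```

View pics/w5z.png

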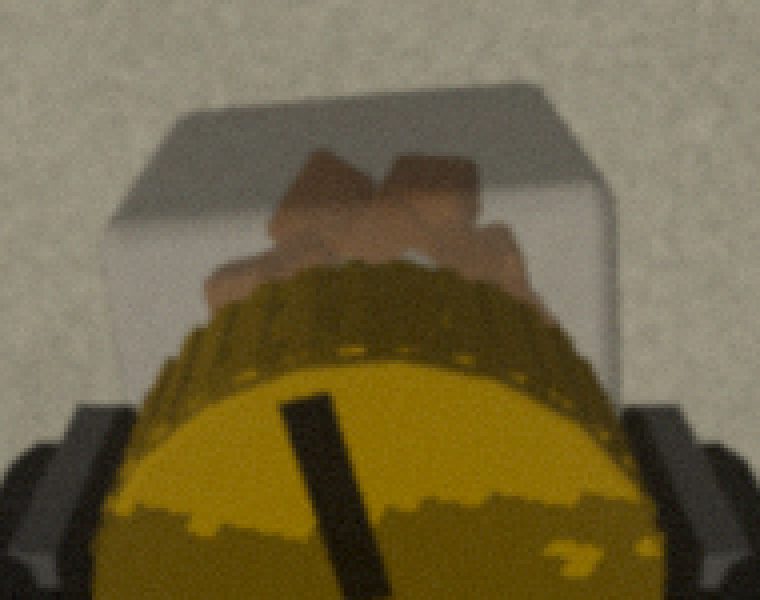

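The jar hangs level in the grip with its body visible. I measure its pose in the tool frame and find the pocket precisely in the top camera.

Run:
```python
from h import *
o=r.get_obs(); zf=o["position"][2]-.0778
R=o["tool_rot"]; ty=np.arctan2(R[1,0],R[0,0]); print("tool yaw",ty)
f=lambda x,y,z: onz("wrist",220+x/4-.4,150+y/4-.4,z,o)
for a,b,z in [((112,222),(608,182),.072),((182,112),(540,84),0.0)]:
    p,q=f(*a,zf+z),f(*b,zf+z); d=(q-p)[:2]; L=np.linalg.norm(d); n=np.array([d[1],-d[0]])/L
    if n@ (np.array([1,.4]))>0: n=-n
    m=(p+q)[:2]/2; y=np.arctan2(d[1],d[0])%(np.pi/2)
    c=m+.034*n; t=R[:2,:2].T@(c-o["position"][:2]); print(L,"yaw",y,"rel",y-ty,"centre",c,"in tool",t)
# silhouette left/right vertical
im=read_camera("top"); cv2.imwrite("pics/top1.png",im)
T=cv2.imread("pics/top0.png"); cv2.imwrite("pics/pk.png",cv2.resize(T[170:225,260:345],None,fx=9,fy=9,interpolation=cv2.INTER_CUBIC))
```

```text
tool yaw 0.45212362087219227
0.06227265430347695 yaw 0.5325059742073457 rel 0.08038235333515342 centre [ 0.53399223 -0.26873611] in tool [-0.00142507 -0.00066473]
0.06505805658429911 yaw 0.5285375290762464 rel 0.07641390820405414 centre [ 0.53234202 -0.26932728] in tool [-0.00316773 -0.00085384]
```

View pics/pk.png

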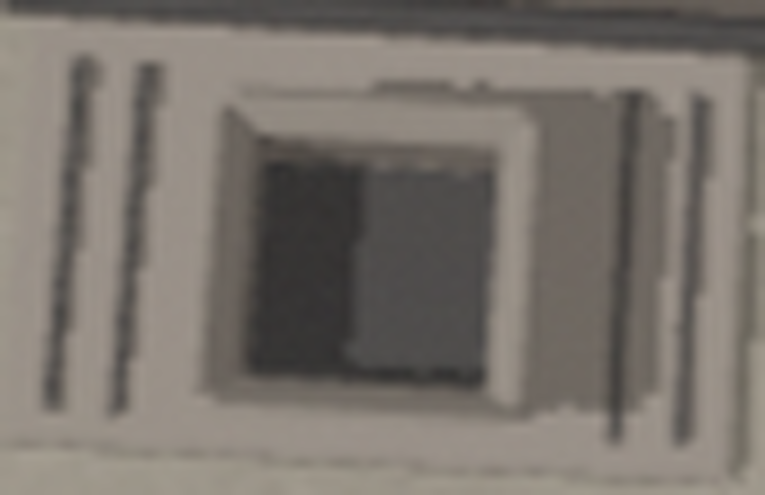

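Run:
```python
from h import *
f=lambda x,y,z: onz("top",260+x/9-.45,170+y/9-.45,z)[:2]
for C,z in [([(232,92),(535,110),(525,412),(203,395)],.046),([(258,142),(498,153),(487,390),(247,378)],.036)]:
    P=np.array([f(*c,z) for c in C]); e=np.roll(P,-1,0)-P
    print(z,"c",P.mean(0),"L",np.linalg.norm(e,axis=1),"yaw",[(round(float((np.arctan2(v[1],v[0])+np.pi/4)%(np.pi/2)-np.pi/4),3)) for v in e])
```

```text
0.046 c [0.56006759 0.14360897] L [0.09024787 0.09130853 0.09427835 0.09197931] yaw [0.021, 0.051, 0.029, 0.007]
0.036 c [0.55805466 0.14418751] L [0.07183389 0.07219818 0.07092152 0.07193517] yaw [0.035, 0.04, 0.031, 0.052]
```

Call:
{"fn": "apply_moves", "kwargs": {"deltas": [[[1,-0.05,0.3,0,-0.1],[1,-0.1,0.6,0,-0.3],[1,-0.17,0.9,0,-0.35],[1,-0.17,0.9,0,-0.35],[1,-0.17,0.9,0,-0.35],[1,-0.17,0.9,0,-0.35],[1,-0.17,0.9,0,-0.35],[1,-0.17,0.9,0,-0.35],[1,-0.17,0.9,0,-0.35],[1,-0.17,0.9,0,-0.35],[1,-0.17,0.9,0,-0.35],[1,-0.17,0.9,0,-0.35],[1,-0.17,0.9,0,-0.35],[1,-0.17,0.8,0,-0.35],[1,-0.15,0.6,0,-0.25],[1,-0.1,0.4,0,-0.1],[1,0,0.2,0,0],[1,0,0,0,0],[1,0,0,0,0]]]}}

```text
clock: 6.85
position: [0.4342, 0.1409, 0.2037]
tool_rot: [[0.997, -0.072, -0.037], [-0.072, -0.997, -0.0], [-0.037, 0.003, -0.999]]
ft_force: [0.1, -0.4, -4.1]
gripper_width: 0.06
```

Run:
```python
from h import *
o=r.get_obs(); im=read_camera("wrist"); cv2.imwrite("pics/w6.png",im)
R=o["tool_rot"]
print(o["clock"],o["position"],"yaw",np.arctan2(R[1,0],R[0,0]),o["joint_pos"],o["qd"],o["gripper_width"])
im=read_camera("top"); cv2.imwrite("pics/top2.png",im)
```

```text
6.85 [0.434184   0.1408807  0.20365063] yaw -0.07228126789648864 [ 0.13378142  0.00974324 -0.53047262  1.90188789 -0.00979897  1.26542098
 -2.03667719] [-0.00759392  0.00509188 -0.0040171   0.01073954  0.00299533 -0.00468412
 -0.00412369] 0.06002781236650076
```

View pics/w6.png

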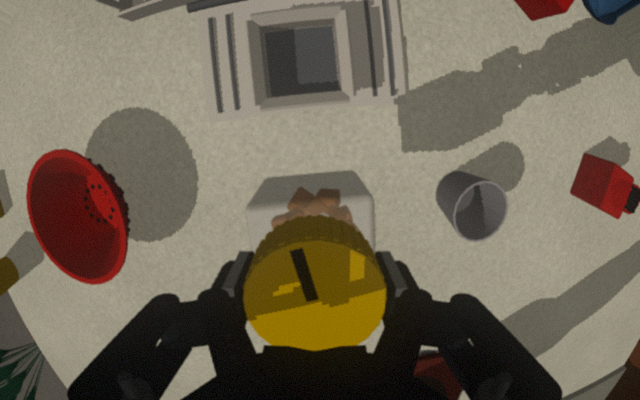

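The pocket is clearly visible, with its rim from about (250,12) to (355,107). A small tilt has crept in because this is close to minimum reach. I'll measure the pocket.

Run:
```python
import cv2
im=cv2.imread("pics/w6.png"); cv2.imwrite("pics/w6z.png",cv2.resize(im[0:115,235:370],None,fx=5,fy=5,interpolation=cv2.INTER_CUBIC))
```

```text
(no output)
```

View pics/w6z.png

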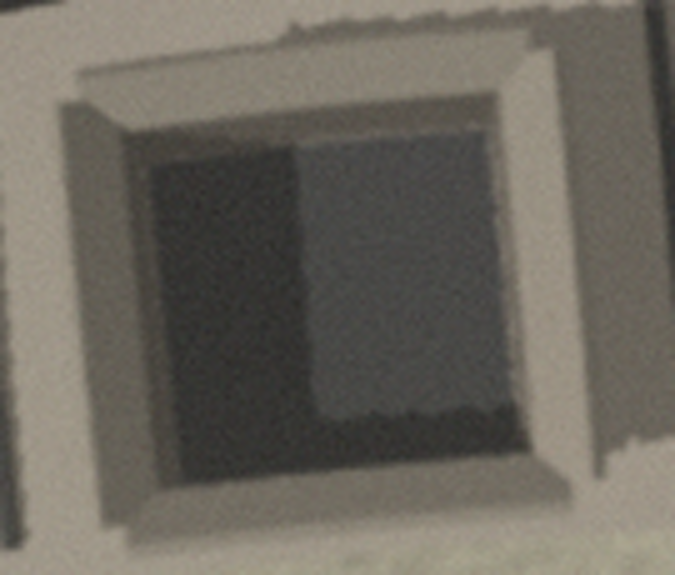

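Run:
```python
from h import *
o=r.get_obs()
f=lambda x,y,z: onz("wrist",235+x/5-.4,y/5-.4,z,o)[:2]
C=[(120,130),(497,95),(535,455),(158,490)]; z=.036
P=np.array([f(*c,z) for c in C]); e=np.roll(P,-1,0)-P
w=lambda v:round(float((np.arctan2(v[1],v[0])+np.pi/4)%(np.pi/2)-np.pi/4),3)
print("c",P.mean(0),"L",np.linalg.norm(e,axis=1),"yaw",[w(v) for v in e])
# floor
a,b,c=f(180,485,.006),f(150,165,.006),f(487,130,.006)
print("floor",w(a-b),w(c-b),b+ .037*((a-b)/np.linalg.norm(a-b)+(c-b)/np.linalg.norm(c-b)))
T=cv2.imread("pics/w6.png"); 
x,y,yw=P.mean(0)[0],P.mean(0)[1],.04
```

```text
c [0.55799543 0.14530175] L [0.07314562 0.07319931 0.07354991 0.0737961 ] yaw [0.005, 0.028, 0.013, 0.023]
floor 0.011 0.019 [0.55708913 0.14419446]
```

Call:
{"fn": "apply_moves", "kwargs": {"deltas": [[[1,0.3,0,0,0.05],[1,0.7,0,0,0.05],[1,0.8,0,0,0.05],[1,0.8,0.05,0,0],[1,0.6,0.05,0,0],[1,0.4,0,0,0],[1,0.1,0,0,0],[1,0,0,0,0],[1,0,0,0,0]]]}}

```text
clock: 7.7
position: [0.5573, 0.1316, 0.201]
tool_rot: [[0.997, -0.072, -0.036], [-0.072, -0.997, -0.004], [-0.036, 0.007, -0.999]]
ft_force: [-0.6, -0.2, -3.9]
gripper_width: 0.0605
```

Run:
```python
from h import *
o=r.get_obs(); R=o["tool_rot"]; print(o["position"],np.arctan2(R[1,0],R[0,0]),R[:,2],o["joint_pos"])
```

```text
[0.55734509 0.13164455 0.20096772] -0.0720549060012462 [-0.03648611 -0.0043617  -0.99932464] [ 0.11302484  0.26228538 -0.49543371  1.64633861  0.11876446  1.30099094
 -2.04677218]
```

Call:
{"fn": "apply_moves", "kwargs": {"deltas": [[[1,0.05,0.15,0,0.1],[1,0.05,0.15,-0.3,0.1],[1,0,0.08,-0.4,0],[1,0,0,-0.4,0],[1,0,0,-0.3,0],[1,0,0,-0.1,0],[1,0,0,0,0],[1,0,0,0,0]]]}}

```text
clock: 8.37
position: [0.557, 0.1439, 0.1499]
tool_rot: [[0.998, -0.048, -0.039], [-0.048, -0.999, -0.007], [-0.038, 0.009, -0.999]]
ft_force: [0.3, -0.3, -4.2]
gripper_width: 0.0602
```

Run:
```python
from h import *
o=r.get_obs(); R=o["tool_rot"]; print(o["position"],np.arctan2(R[1,0],R[0,0]),R[:,2],o["joint_pos"])
for c in ["wrist","top","scene"]: cv2.imwrite(f"pics/{c}7.png",read_camera(c))
a=cv2.imread("pics/top7.png")[150:230,250:350]; b=cv2.imread("pics/scene7.png")[160:240,280:380]
cv2.imwrite("pics/c7.png",np.hstack([cv2.resize(v,(400,320),interpolation=3) for v in (a,b)]))
```

```text
[0.55697639 0.14393824 0.14993849] -0.048130793935507274 [-0.03887651 -0.006923   -0.99922004] [ 0.0903179   0.31125934 -0.49962619  1.69813482  0.14838608  1.21087473
 -2.06579444]
```

View pics/wrist7.png

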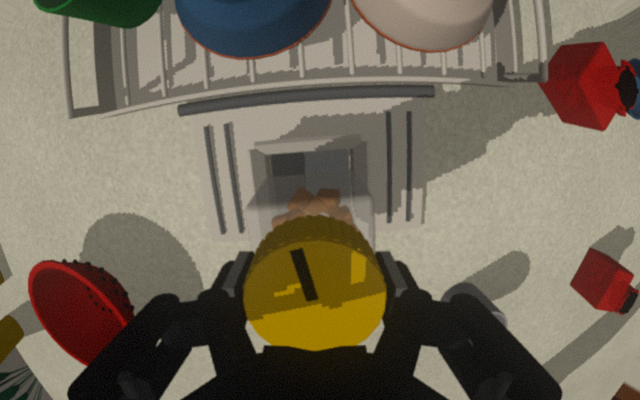

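View pics/c7.png

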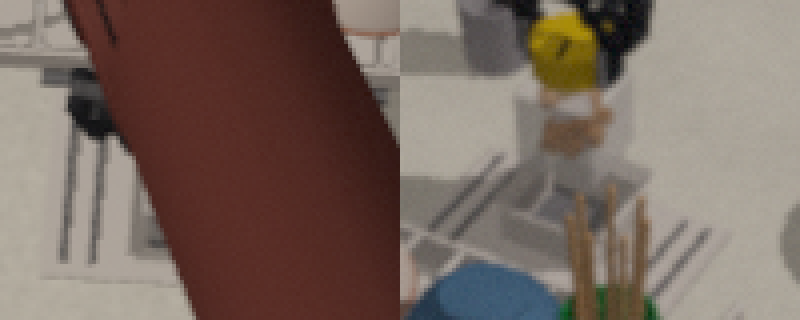

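Run:
```python
from h import *
o=r.get_obs(); im=cv2.imread("pics/wrist7.png"); R=o["tool_rot"]
def sq(h,z): return np.array([[h,h,z],[-h,h,z],[-h,-h,z],[h,-h,z]])
def dr(v,P,col): cv2.polylines(v,[np.round((proj("wrist",P,o)-[220,110]+.5)*5).astype(np.int32)],True,col,1)
v=cv2.resize(im[110:230,220:400],None,fx=4.4,fy=4.4,interpolation=3); v=cv2.resize(im[110:225,220:380],None,fx=5,fy=5,interpolation=3)
c,s=np.cos(.025),np.sin(.025); Z=np.array([[c,-s,0],[s,c,0],[0,0,1]])
for h,z,col in ((.037,.036,(0,255,0)),(.037,.006,(0,255,255)),(.047,.046,(255,255,0))): dr(v,sq(h,z)@Z.T+[.558,.145,0],col)
c,s=np.cos(.079),np.sin(.079); Zt=np.array([[c,s,0],[-s,c,0],[0,0,1]]) # tool z down: flip
for z,col in ((.0778,(255,0,0)),(.0058,(0,0,255))):
    P=sq(.034,0)@Zt.T+[-.002,-.0008,z]; dr(v,P@R.T+o["position"],col)
cv2.imwrite("pics/ov7.png",v)
```

View pics/ov7.png

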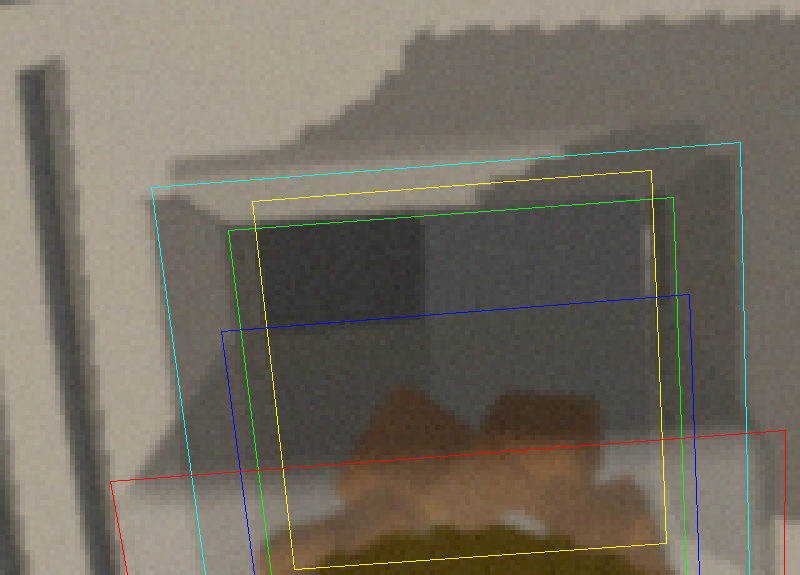

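The overlay agrees with the pocket to within about 2 mm. I'll shift +5 mm in x and lower.

Call:
{"fn": "apply_moves", "kwargs": {"deltas": [[[1,0.12,0.02,-0.1,-0.03],[1,0.04,0.02,-0.25,0],[1,0,0,-0.3,0],[1,0,0,-0.3,0],[1,0,0,-0.1,0],[1,0,0,0,0],[1,0,0,0,0]]]}}

```text
clock: 9.1
position: [0.5636, 0.1451, 0.1165]
tool_rot: [[0.998, -0.052, -0.036], [-0.052, -0.999, -0.006], [-0.035, 0.008, -0.999]]
ft_force: [0.0, -0.7, -3.3]
gripper_width: 0.0601
```

Call:
{"fn": "apply_moves", "kwargs": {"deltas": [[[1,-0.03,0,-0.2,0],[1,-0.02,0,-0.2,0],[1,0,0,-0.2,0],[1,0,0,-0.1,0],[1,0,0,0,0]]]}}

```text
clock: 9.52
position: [0.562, 0.1451, 0.0937]
tool_rot: [[0.998, -0.052, -0.035], [-0.052, -0.999, -0.006], [-0.035, 0.008, -0.999]]
ft_force: [-0.9, -0.3, -3.3]
gripper_width: 0.0604
```

Call:
{"fn": "apply_moves", "kwargs": {"deltas": [[[1,0,0,-0.15,0],[1,0,0,-0.1,0],[1,0,0,-0.05,0],[1,0,0,0,0]]]}}

```text
clock: 9.85
position: [0.5624, 0.1458, 0.0847]
tool_rot: [[0.998, -0.052, -0.034], [-0.052, -0.999, -0.005], [-0.034, 0.007, -0.999]]
ft_force: [-0.9, -1.1, -2.5]
gripper_width: 0.0602
```

Call:
{"fn": "apply_moves", "kwargs": {"deltas": [[[1,0,0,-0.08,0],[1,0,0,-0.05,0],[1,0,0,0,0],[1,0,0,0,0]]]}}

```text
clock: 10.18
position: [0.5646, 0.1462, 0.0854]
tool_rot: [[0.998, -0.052, -0.029], [-0.053, -0.999, -0.006], [-0.029, 0.007, -1.0]]
ft_force: [0.0, -0.4, -4.2]
gripper_width: 0.0602
```

Run:
```python
from h import *
o=r.get_obs(); print(o["position"],o["ft_force"],o["torque"])
for c in ["wrist","scene"]: cv2.imwrite(f"pics/{c}8.png",read_camera(c))
a=cv2.imread("pics/wrist8.png"); b=cv2.imread("pics/scene8.png")[165:235,280:370]
cv2.imwrite("pics/c8.png",np.hstack([cv2.resize(a[120:380,180:460],(420,390),interpolation=3),cv2.resize(b,(380,390),interpolation=3)]))
```

```text
[0.56456721 0.1461534  0.08538929] [ 7.57777972e-04 -4.48937456e-01 -4.18135268e+00] [ 0.0355613  -0.17644643  0.01061796]
```

View pics/c8.png

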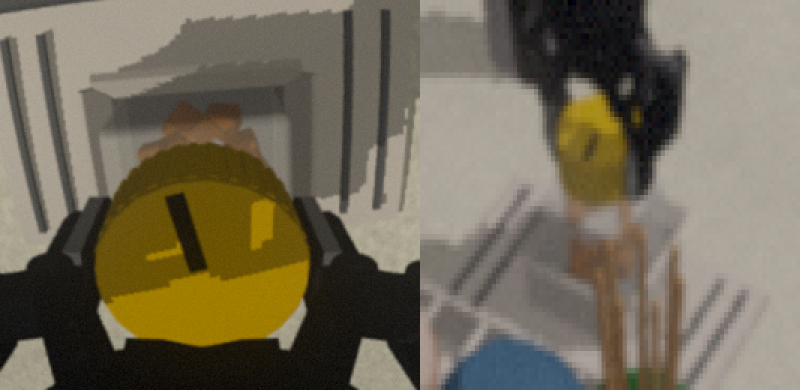

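Call:
{"fn": "apply_moves", "kwargs": {"deltas": [[[1,-0.03,0,-0.2,0],[1,0,0,-0.15,0],[1,0,0,-0.1,0],[1,0,0,0,0]]]}}

```text
clock: 10.62
position: [0.5681, 0.1488, 0.0827]
tool_rot: [[0.998, -0.052, -0.017], [-0.052, -0.999, -0.004], [-0.017, 0.005, -1.0]]
ft_force: [-4.9, -2.4, 6.5]
gripper_width: 0.0605
```

Call:
{"fn": "apply_moves", "kwargs": {"deltas": [[[1,0,0,-0.1,0],[1,0,0,-0.1,0]]]}}

```text
clock: 10.78
position: [0.569, 0.1488, 0.081]
tool_rot: [[0.999, -0.053, -0.015], [-0.053, -0.999, -0.005], [-0.014, 0.006, -1.0]]
ft_force: [-11.9, -5.1, 31.3]
gripper_width: 0.0604
```

The jar is on the floor with 31 N of contact, and pressing has mostly removed the tilt. I'll release so it settles, then check seating.

Call:
{"fn": "apply_moves", "kwargs": {"deltas": [[[1,-0.02,-0.02,0.06,0],[-1,0,0,0,0],[-1,0,0,0,0],[-1,0,0,0,0],[-1,0,0,0,0],[-1,0,0,0,0],[-1,0,0,0,0]]]}}

```text
clock: 11.37
position: [0.5695, 0.1485, 0.0839]
tool_rot: [[0.999, -0.053, -0.012], [-0.053, -0.999, -0.005], [-0.011, 0.005, -1.0]]
ft_force: [-0.2, 0.7, -1.4]
gripper_width: 0.0852
```

Run:
```python
from h import *
o=r.get_obs(); R=o["tool_rot"]; print(o["clock"],o["position"],np.arctan2(R[1,0],R[0,0]),R[:,2],o["ft_force"],o["joint_pos"])
for c in ["wrist","scene"]: cv2.imwrite(f"pics/{c}9.png",read_camera(c))
a=cv2.imread("pics/wrist9.png"); b=cv2.imread("pics/scene9.png")[165:235,280:370]
cv2.imwrite("pics/c9.png",np.hstack([cv2.resize(a[120:380,180:460],(420,390),interpolation=3),cv2.resize(b,(380,390),interpolation=3)]))
print(capfit_wrist(a,o,(317,290),ztop=.120))
```

```text
11.3667 [0.56949607 0.14853041 0.08387331] -0.05306336638864279 [-0.01156218 -0.00458302 -0.99992265] [-0.15048312  0.68847259 -1.37469064] [ 0.06750731  0.38330249 -0.48446098  1.75312383  0.20008589  1.06690639
 -2.11021489]
(array([0.56935499, 0.14472293]), np.float64(0.029821052508225927))
```

View pics/c9.png

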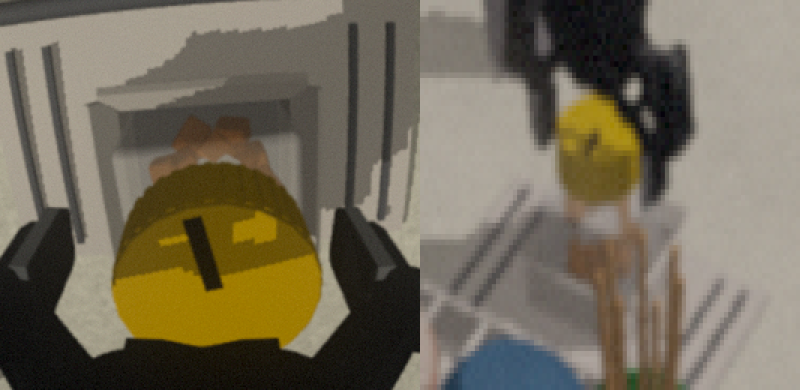

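The jar appears seated. I'll rise for a clean check of the cap centre, its height and the jar's yaw.

Call:
{"fn": "apply_moves", "kwargs": {"deltas": [[[-1,0,0,0.4,0],[-1,0,0,0.7,0],[-1,0,0,0.8,0],[-1,0,0,0.6,0],[-1,0,0,0.3,0],[-1,0,0,0,0],[-1,0,0,0,0]]]}}

```text
clock: 12.05
position: [0.5682, 0.1486, 0.174]
tool_rot: [[0.999, -0.052, -0.013], [-0.052, -0.999, -0.004], [-0.013, 0.005, -1.0]]
ft_force: [-0.0, 0.9, -1.2]
gripper_width: 0.0853
```

Run:
```python
from h import *
o=r.get_obs(); R=o["tool_rot"]; print(o["clock"],o["position"],np.arctan2(R[1,0],R[0,0]),R[:,2])
for c in ["wrist","scene"]: cv2.imwrite(f"pics/{c}10.png",read_camera(c))
a=cv2.imread("pics/wrist10.png"); b=cv2.imread("pics/scene10.png")[165:235,280:370]
cv2.imwrite("pics/c10.png",np.hstack([cv2.resize(a[90:280,220:420],(420,390),interpolation=3),cv2.resize(b,(380,390),interpolation=3)]))
for z in (.117,.120,.123): print(z,capfit_wrist(a,o,(317,230),ztop=z))
```

```text
12.05 [0.56820166 0.14862286 0.17402586] -0.05229331221528802 [-0.01297505 -0.00438255 -0.99990622]
0.117 (array([0.56081816, 0.14534413]), np.float64(0.030573751769650204))
0.12 (array([0.56211601, 0.1453506 ]), np.float64(0.030107325623123946))
0.123 (array([0.56341386, 0.14535706]), np.float64(0.029640899476594103))
```

View pics/c10.png

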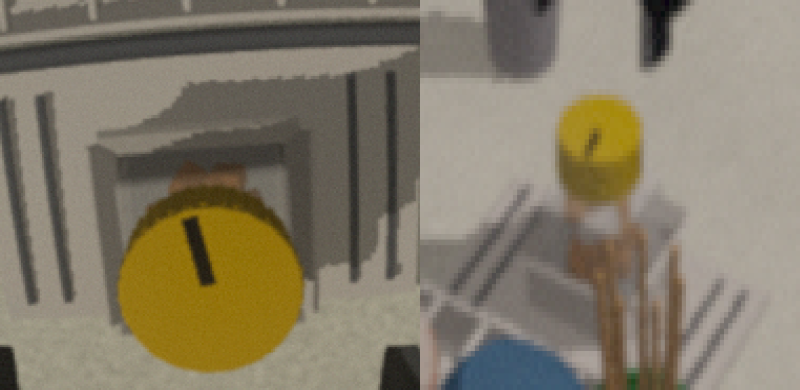

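The jar stands upright and square in the pocket. The cap is at (0.562,0.1453) with its top at about 0.120. I'll re-centre and regrasp.

Call:
{"fn": "apply_moves", "kwargs": {"deltas": [[[-1,-0.1,-0.06,-0.3,0],[-1,-0.05,-0.03,-0.5,0],[-1,0,0,-0.6,0],[-1,0,0,-0.6,0],[-1,0,0,-0.4,0],[-1,0,0,-0.2,0],[-1,0,0,0,0]]]}}

```text
clock: 12.73
position: [0.5571, 0.1435, 0.0819]
tool_rot: [[0.998, -0.052, -0.025], [-0.052, -0.999, -0.007], [-0.025, 0.008, -1.0]]
ft_force: [0.3, 0.2, -0.1]
gripper_width: 0.0853
```

Call:
{"fn": "apply_moves", "kwargs": {"deltas": [[[-1,0.1,0.04,0.05,0],[-1,0.04,0.02,0,0],[-1,0,0,0,0],[-1,0,0,0,0]]]}}

```text
clock: 13.07
position: [0.5614, 0.1455, 0.0834]
tool_rot: [[0.998, -0.051, -0.026], [-0.052, -0.999, -0.007], [-0.026, 0.008, -1.0]]
ft_force: [-0.4, -0.0, 0.1]
gripper_width: 0.0852
```

Call:
{"fn": "apply_moves", "kwargs": {"deltas": [[[1,0,0,0,0],[1,0,0,0,0],[1,0,0,0,0],[1,0,0,0,0],[1,0,0,0,0],[1,0,0,0,0],[1,0,0,0,0]]]}}

```text
clock: 13.65
position: [0.5623, 0.1452, 0.0851]
tool_rot: [[0.998, -0.052, -0.024], [-0.052, -0.999, -0.007], [-0.023, 0.008, -1.0]]
ft_force: [0.5, -0.4, -0.4]
gripper_width: 0.06
```

Call:
{"fn": "apply_moves", "kwargs": {"deltas": [[[1,0,0,0,0.3],[1,0,0,0,0.5],[1,0,0,0,0.6],[1,0,0,0,0.6],[1,0,0,0,0.3],[1,0,0,0,0]]]}}

```text
clock: 14.15
position: [0.5614, 0.146, 0.0851]
tool_rot: [[0.982, 0.186, -0.023], [0.186, -0.982, -0.011], [-0.025, 0.007, -1.0]]
ft_force: [-1.4, -0.0, 0.1]
gripper_width: 0.0602
```

Run:
```python
from h import *
o=r.get_obs(); R=o["tool_rot"]; print(o["clock"],o["position"],np.arctan2(R[1,0],R[0,0]),R[:,2],o["ft_force"],o["torque"],o["joint_pos"][6])
a=read_camera("wrist"); cv2.imwrite("pics/w11.png",a)
```

```text
14.15 [0.56143596 0.14597359 0.08506162] 0.18728576874911604 [-0.02311587 -0.01124717 -0.99966952] [-1.35944285 -0.02038755  0.05386737] [-0.01522219  0.11204823  0.00185368] -1.8841134472866639
```

View pics/w11.png

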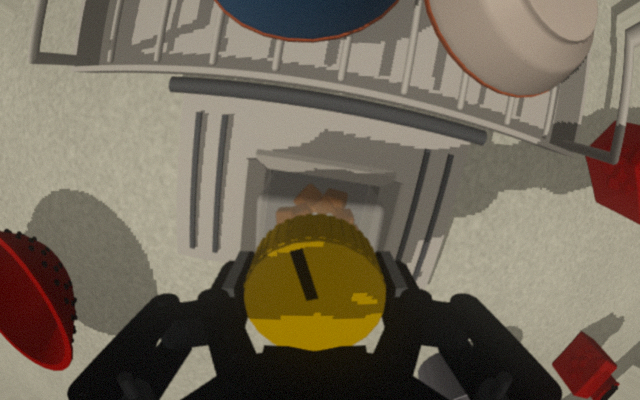

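The cap turns with the gripper (the mark is fixed in the tool view) while the jar stays with the pocket. Continuing.

Call:
{"fn": "apply_moves", "kwargs": {"deltas": [[[1,0,0,0,0.4],[1,0,0,0,0.6],[1,0,0,0,0.6],[1,0,0,0,0.6],[1,0,0,0,0.6],[1,0,0,0,0.6],[1,0,0,0,0.6]]]}}

```text
clock: 14.78
position: [0.5606, 0.1469, 0.0851]
tool_rot: [[0.831, 0.556, -0.019], [0.556, -0.831, -0.019], [-0.026, 0.005, -1.0]]
ft_force: [-0.8, 0.2, -0.1]
gripper_width: 0.06
```

Run:
```python
from h import *
o=r.get_obs(); R=o["tool_rot"]; print(o["clock"],o["position"],np.arctan2(R[1,0],R[0,0]),R[:,2],o["ft_force"],o["torque"],o["joint_pos"][6])
a=read_camera("wrist"); cv2.imwrite("pics/w12.png",a)
```

```text
14.7833 [0.56062042 0.14686643 0.08514171] 0.5893447122676082 [-0.01855545 -0.01857609 -0.99965525] [-0.79121732  0.20823665 -0.12550139] [ 0.10350551  0.26220039 -0.24916827] -1.5172364401526197
```

View pics/w12.png

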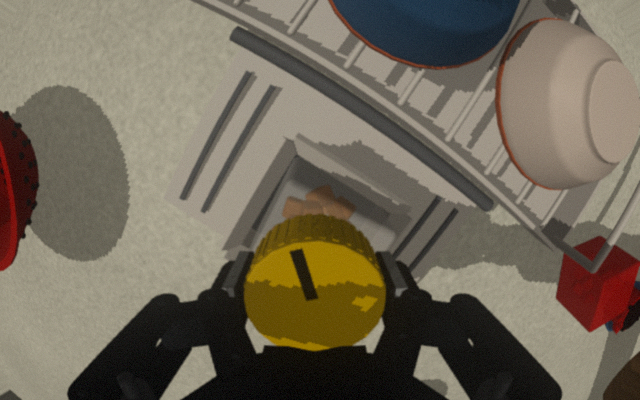

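0.64 rad turned so far, and -0.25 N m shows the seal resisting. I'll turn about 0.5 rad more.

Call:
{"fn": "apply_moves", "kwargs": {"deltas": [[[1,0,0,0,0.5],[1,0,0,0,0.6],[1,0,0,0,0.6],[1,0,0,0,0.6],[1,0,0,0,0.6],[1,0,0,0,0.6],[1,0,0,0,0.6],[1,0,0,0,0.3],[1,0,0,0,0]]]}}

```text
clock: 15.58
position: [0.5604, 0.1468, 0.0866]
tool_rot: [[0.514, 0.858, -0.009], [0.858, -0.514, -0.026], [-0.026, 0.006, -1.0]]
ft_force: [-1.1, -0.6, -0.9]
gripper_width: 0.0604
```

Run:
```python
from h import *
o=r.get_obs(); R=o["tool_rot"]; print(o["clock"],o["position"],np.arctan2(R[1,0],R[0,0]),R[:,2],o["ft_force"],o["torque"],o["joint_pos"][6])
a=read_camera("wrist"); cv2.imwrite("pics/w13.png",a)
```

```text
15.5833 [0.56036333 0.14683133 0.08663893] 1.0313180302417604 [-0.00862386 -0.02571632 -0.99963208] [-1.13713203 -0.63729662 -0.87293018] [-0.04503569 -0.01789801  0.01841483] -1.1132224626101894
```

View pics/w13.png

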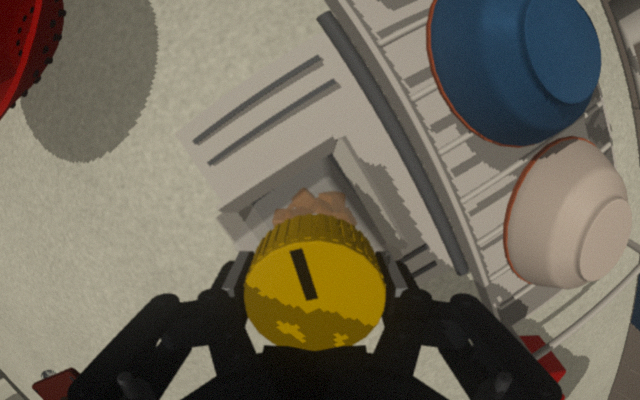

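The TCP sprang up 1.5 mm and the torque vanished, so the cap is loose. I'll lift it slowly and straight.

Call:
{"fn": "apply_moves", "kwargs": {"deltas": [[[1,0,0,0.1,0],[1,0,0,0.1,0],[1,0,0,0.1,0],[1,0,0,0.1,0],[1,0,0,0,0]]]}}

```text
clock: 16.05
position: [0.5609, 0.147, 0.1003]
tool_rot: [[0.521, 0.853, -0.008], [0.853, -0.521, -0.025], [-0.026, 0.007, -1.0]]
ft_force: [-0.4, 0.2, -1.2]
gripper_width: 0.0604
```

Run:
```python
from h import *
o=r.get_obs(); R=o["tool_rot"]; print(o["clock"],o["position"],np.arctan2(R[1,0],R[0,0]),R[:,2],o["ft_force"],o["torque"],o["joint_pos"][6])
for c in ["wrist","scene"]: cv2.imwrite(f"pics/{c}14.png",read_camera(c))
a=cv2.imread("pics/wrist14.png"); b=cv2.imread("pics/scene14.png")[165:235,280:370]
cv2.imwrite("pics/c14.png",np.hstack([cv2.resize(a[120:380,180:460],(420,390),interpolation=3),cv2.resize(b,(380,390),interpolation=3)]))
```

```text
16.05 [0.56089578 0.14704598 0.10029098] 1.0222063509787098 [-0.00775755 -0.02526131 -0.99965078] [-0.38547297  0.1666272  -1.17935402] [ 0.00905982 -0.02546925 -0.01901644] -1.1123143165103628
```

View pics/c14.png

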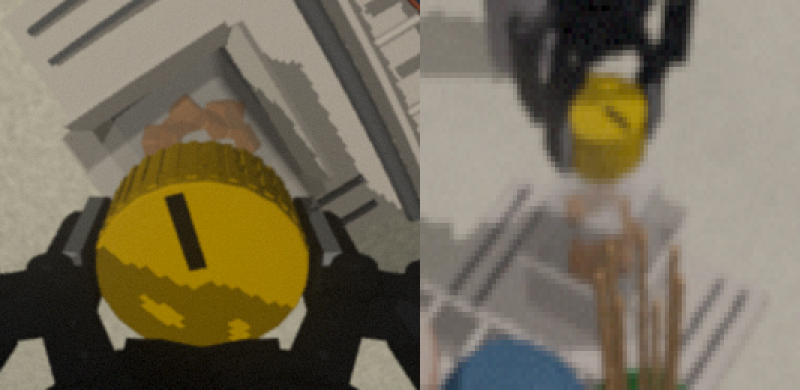

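The load is only the cap's weight and the jar has stayed in the pocket. I'll lift on to about 3.5 cm of clearance.

Call:
{"fn": "apply_moves", "kwargs": {"deltas": [[[1,0,0,0.2,0],[1,0,0,0.3,0],[1,0,0,0.3,0],[1,0,0,0.25,0],[1,0,0,0.1,0],[1,0,0,0,0],[1,0,0,0,0],[1,0,0,0,0]]]}}

```text
clock: 16.82
position: [0.5609, 0.1471, 0.139]
tool_rot: [[0.521, 0.853, -0.007], [0.853, -0.521, -0.025], [-0.025, 0.007, -1.0]]
ft_force: [0.3, 0.8, -1.1]
gripper_width: 0.0603
```

Run:
```python
from h import *
o=r.get_obs(); R=o["tool_rot"]; print(o["clock"],o["position"],np.arctan2(R[1,0],R[0,0]),R[:,2],o["ft_force"],o["qd"].round(3),o["gripper_width"])
for c in ["wrist","scene","top"]: cv2.imwrite(f"pics/{c}15.png",read_camera(c))
a=cv2.imread("pics/wrist15.png"); b=cv2.imread("pics/scene15.png")[165:235,280:370]
cv2.imwrite("pics/c15.png",np.hstack([cv2.resize(a[120:380,180:460],(420,390),interpolation=3),cv2.resize(b,(380,390),interpolation=3)]))
# measure cap height from scene view
ms=biggest(yellow(cv2.imread("pics/scene15.png")),(326,190)); print(cv2.boundingRect(ms))
print(fitcap([("scene",ms,None)],[.561,.147,.14]))
m0=biggest(yellow(cv2.imread("pics/scene10.png")),(326,195)); print("ref closed",fitcap([("scene",m0,None)],[.561,.147,.09]))
```

```text
16.8167 [0.56090409 0.14712608 0.13899096] 1.022111592231633 [-0.0067976  -0.02516151 -0.99966029] [ 0.30826236  0.79661201 -1.05742465] [ 0.    -0.001 -0.     0.002 -0.001  0.001 -0.   ] 0.06028438056613624
(314, 168, 20, 20)
(array([0.55854514, 0.14723059, 0.14568281]), np.float64(0.18252652519897283))
ref closed (array([0.47000347, 0.08438907, 0.00962021]), np.float64(0.03036457301371953))
```

View pics/c15.png

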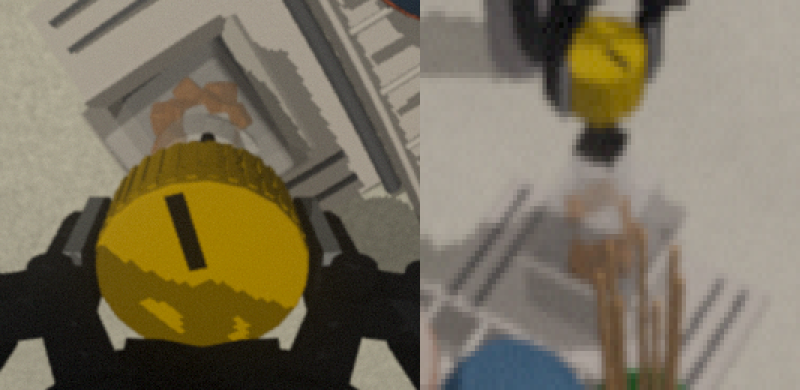

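View pics/scene15.png

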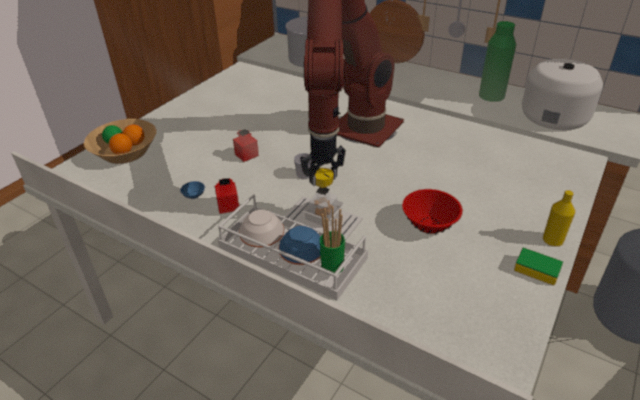

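The jar is open and the cap is held above it. There is a dark thing between the cap and the neck that I want to identify, so I'll zoom in.

Run:
```python
from h import *
o=r.get_obs()
b=cv2.imread("pics/scene15.png"); a=cv2.imread("pics/wrist15.png")
v=cv2.resize(b[155:225,295:360],(520,560),interpolation=cv2.INTER_CUBIC)
x,y=.561,.1465
for z,rad,col in ((.006+.072,.021,(255,0,255)),(.106,.021,(0,255,0)),(.139-.0851+.090,.031,(255,0,0)),(.139-.0851+.12,.031,(255,255,0))):
    P=np.c_[x+rad*np.cos(A),y+rad*np.sin(A),0*A+z]; px=(proj("scene",P)-[295,155]+.5)*8
    cv2.polylines(v,[np.round(px).astype(np.int32)],True,col,1)
w=cv2.resize(a[170:260,270:370],(270,243),interpolation=3)
c=np.zeros((560,800,3),np.uint8); c[:,:520]=v; c[:243,525:795]=w; cv2.imwrite("pics/c16.png",c)
```

```text
(no output)
```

View pics/c16.png

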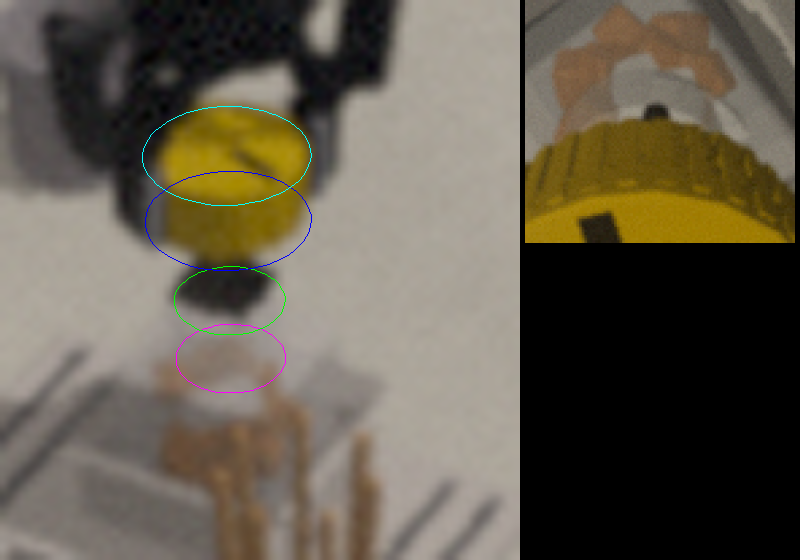

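The dark disc sits at the jar's mouth (like the red jars' black mouths), and the jar is upright. The rim is about 38 mm above the mouth. One last check of the bystanders in the top view before hand-in.

Run:
```python
import cv2,numpy as np
a=cv2.imread("pics/top0.png");b=cv2.imread("pics/top15.png")
cv2.imwrite("pics/cmp.png",np.hstack([cv2.resize(x[130:330,130:510],(400,211)) for x in (a,b)]))
```

```text
(no output)
```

View pics/cmp.png

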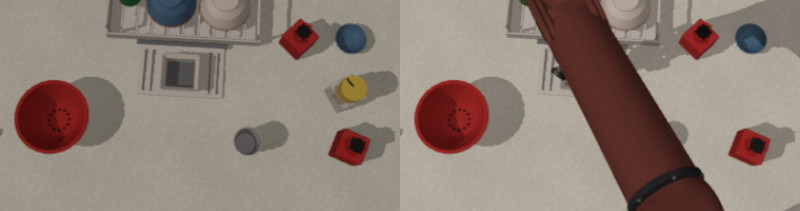

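The colander, small bowl and red jars are unchanged. The cup is hidden by the arm here, but the wrist view at clock 6.85 showed it standing and nothing has come near it since. Handing in.

Run:
```python
from station import r
o=r.get_obs(); print(o["clock"],o["position"],o["gripper_width"]); print(r.hand_in())
```

```text
16.9667 [0.56066695 0.14702932 0.13858956] 0.059954827804531034
the job is handed in; nothing more can be done
None
```

I handed the job in at 17 s. The jar is standing in the rack's pocket and the gripper is holding the loose cap above it. I carried the closed jar there by its cap, let go so it could settle, gripped it again and turned the cap about 1.08 rad counter-clockwise. It came loose with a 1.5 mm rise and the turning torque dropped to about zero. I then lifted it straight up about 52 mm.

**Last checks**
- **Cap:** it is held about 38 mm above the jar's mouth by my calculation. The wrist force shows only about 1 N, so the jar's weight is not on it. The tool is tilted about 1.5°.
- **Jar:** it looks upright and square in the pocket in the wrist and scene pictures. The largest force I read was about 35 N, while pressing the jar onto the pocket floor.
- **Colander and small bowl:** they look unmoved in the final top view.

**Not confirmed or disagreed**
- **Cup:** the arm hid it in the final top view and the gripper partly hid it in the scene view. It was last clearly seen standing at 6.9 s, and nothing was planned near it after that.
- **Cap height by picture:** the scene-camera fit put the lower rim at 0.146 m, about 2 mm above my figure, but the fit was poor because the fingers covered part of the cap. The same fit on the closed jar gave a meaningless result, so I relied on the tool's own height reading.

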